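# Lay out a tasting board in the bakery

### The job

Lay out the tasting board, with left, right, front and behind as seen from the robot (behind is farther from it): stand the empty blue dip bowl on the front paper square between the white cake stand and the yellow-lidded mustard jar, the square pastry parcel on the paper square directly behind the mustard jar, the single sausage roll lying loose on the table on the paper square directly behind the cake stand, and the round pork pie on top of the cake stand. Set each upright in the middle of its place, the roll lying along the row and the parcel square to the board; the middle square of the back row stays empty for napkins. Leave the cake stand and the mustard jar where they stand, and do not move the steel shaker or the green bottle.

Things in the scene. Friction and masses are not known exactly. Their poses are not given: they have to be found in the camera images.
- board: Dark wooden presentation board, fixed, 250 x 350 x 12 mm thick; origin at the centre of its underside. Its y axis runs along the rows (to the robot's left), its x axis away from the robot, z up (turned at most about 15 degrees). On it lie six flat white paper squares of 86 mm (no thickness to speak of), centred at x = -55 mm (front row) and x = +55 mm (back row), and y = -105, 0 and +105 mm.
- stand: White ceramic cake stand, loose, 0.5 kg, 60 mm high, with a flat round top of 86 mm diameter; origin at the centre of its underside, z up, so its top is 60 mm above the origin. It stands on the left or the right front square of the board. It is to stay there.
- jar: Amber glass mustard jar with a yellow lid, loose, 52 mm diameter, 75 mm high; origin at the centre of its underside. It stands on the other outer front square of the board. It is to stay there.
- roll_mid (a point): Sausage roll, golden with dark ends and three cuts on top, lying alone and loose on the table (the many like it in the oven trays are stock, to be left), 90 mm long (its x axis), 44 mm wide (y), 38 mm high (z up); the point is its centre, half-way up (19 mm above its underside).
- parcel_mid (a point): Square golden pastry parcel with a brown cross and a small green spot on top, loose on the table, 56 x 56 mm (x and y along its sides), 36 mm high; the point is its centre, half-way up (18 mm above its underside).
- pie_mid (a point): Round straight-sided pork pie, brown with a darker top and a small dark hole, loose on the table, 58 mm diameter, 42 mm high; the point is its centre, half-way up (21 mm above its underside).
- bowl_mid (a point): Empty blue ceramic dip bowl, open at the top, loose on the table, 54 mm diameter at the foot and 58 mm at the rim, 40 mm high, wall 4 mm; the point is its centre, half-way up (20 mm above its underside).
- shaker: Bystander: steel salt shaker, loose, 40 mm diameter, 78 mm high; origin at the centre of its underside.
- bottle: Bystander: green bottle with a red cap, loose, 52 mm diameter, 140 mm high; origin at the centre of its underside.
There are look-alikes about, which are no part of the job. What is shaped like the part that bears bowl_mid but pink is not meant.

How it is judged:
By the outcome, as a careful person would: the job done as asked, in the order asked, and still so for the second after the job is handed in, with the robot touching nothing.
It also fails if it takes over 115 s, if anything falls off the work surface, if the arm or the gripper's body presses on something with over 40 N, if the wrist force passes 120 N, or if a joint passes its speed limit or range.

### The arm

A 7-joint arm with a two-finger parallel gripper is mounted at the origin on the work surface. World frame = base frame: x ahead of the robot, y to its left, z up, the work surface at z = 0. Lengths are in m, angles in rad, forces in N, time in s.
With the tool pointing down it reaches from about 0.4 to 0.85 m from the base axis. Payload 4.5 kg.
Tool frame: the origin (TCP) lies on the centre line of the jaws, within the pads' length; the fingertips stand 17 mm ahead of it and the grasp point (between the pads) lies 2 mm behind it; z points along the fingers, y is the direction in which the jaws open and shut (so a half turn about z gives the same grasp; the last joint's range is limited). The gripper opens to 85 mm and grips with 20 to 120 N. Pads are 22 mm wide; open, the fingers measure 114 mm over their backs; the gripper's body (76 mm by 85 mm) begins 54 mm behind the grasp point. The pads swing forward as they close: fully open they stand 13 mm farther back than shut.
Start: joints at [1.369, 0.689, -0.195, 1.565, 0.157, 0.902, -0.215], TCP at [0.146, -0.608, 0.248] pointing down, gripper open.
Joint ranges: [-3.01, 3.01], [-0.46, 2.08], [-1.47, 1.51], [0.13, 2.56], [-1, 4.14], [0.04, 2.09], [-2.66, 2.66]. Speed limits (rad/s): [2.57, 2.57, 3.14, 3.14, 3.14, 3.14, 3.14].

### API

Orientations are given as a rotation vector (axis times angle).
In Python, from rig import r gives the robot as it stands.
- The arm moves only by the tool send_rows, never from a script. Its argument "plan" is a list of rows, each a list of 2 entries, a list of its own where there are three numbers: the shift along the tool's x, y, z in m, then the turn, a rotation vector about the tool's x, y, z in rad. In form: [[[x, y, z], [ax, ay, az]], ...]. A call has 1 to 5 rows; each row is the pose to reach, as a shift and turn from the pose commanded when the call began, along the tool's axes at that moment; what a row does not reach only later rows make up. A row lasts 1/12 s, in which the tool goes at most 41.7 mm and 7.16 degrees, less where a joint would pass 70% of its speed; a pose out of reach is approached as far as the arm can. A call with a gripper value outside its range is refused whole. "gripper" is the opening, from 0 (shut) to 1 (fully open), set as the call begins (left out, the last holds). The fingers move at their own pace and stop on an object; the grip force is fixed at half the most. Time passes only in rows, so rows that repeat a pose let the fingers close. It gives the time, the measured TCP pose, the force and the opening at its end, in the units of the state.
- r.get_obs(): the state, without advancing time (a new reading comes with each control period).
- r.get_image(name): name is "scene" or "side" or "wrist"; returns a dict with "img" (420x560x3 uint8, red, green, blue), "mtx" (3x3 intrinsics, pixels), "k1" (the pictures are not rectified: a ray, as slopes to the right and down, at radius r is drawn at 1 + k1 r^2 times it, then the intrinsics apply), "rvec" (rotation vector, rad) and "tvec" (3), from world to camera coordinates, as OpenCV has them. Camera axes: x right, y down, z forward; pixel columns grow to the right and rows downward; lengths in m; the calibration is good to about 2 mm. A picture is of the moment at which its call begins. There is no depth.
- r.finish_job(): hands the job in, once; it reports no verdict.
The state is a dict: "t": time; "joints": joint angles; "joint_vel": joint speeds; "joint_efforts": joint torques, N m; "position": TCP position; "tool_rot": TCP orientation; "wrist_force": force on the tool from outside, world axes, zero at the start; "moment": the same for the moment, N m; "gripper_width": opening from 0.0 (shut) to 1.0 (fully open).
Only numpy, scipy, OpenCV 4.12 (cv2) and the standard library are available. Lean on these libraries where they do the work, as an engineer would, in place of code of your own. Each camera call takes 0.05 s, during which the arm holds its last target. There are 200 camera calls.

## Working session

There is one attempt and no reset: what is moved stays moved. The work goes in short steps, Python scripts to look and compute and a tool call to move; the robot and the scene stay as the last step left them, time stands still between calls to the robot, and variables do not carry over. Pictures are saved under pics/ and viewed, about 12 in all and at most 16, crops included, and the job is handed in when it is done.

Besides the shell and the picture viewer there is one more tool, called after "Request:" as name([rows], argument=value, ...), one row to a line, values as JSON. send_rows: Moves the arm, as the interface text tells. Its arguments: {"type":"object","properties":{"plan":{"type":"array"},"gripper":{"type":"number"}},"required":["plan"]}

```bash
ls; mkdir -p pics
cat > h.py <<'E'
import numpy as np, cv2
from rig import r
from scipy.spatial.transform import Rotation as R
def snap(n,name=None):
    d=r.get_image(n)
    if name: cv2.imwrite('pics/'+name+'.png',d['img'][:,:,::-1])
    return d
def ray(d,u,v):
    K=d['mtx']; k=d['k1']; 
    x=np.array([(u-K[0][2])/K[0][0],(v-K[1][2])/K[1][1]]); s=x.copy()
    for _ in range(20): s=x/(1+k*(s@s))
    Rm=R.from_rotvec(np.ravel(d['rvec'])).as_matrix(); t=np.ravel(d['tvec'])
    return -Rm.T@t, Rm.T@np.array([s[0],s[1],1])
def onz(d,u,v,z):
    o,w=ray(d,u,v); return (o+w*(z-o[2])/w[2])
def proj(d,p):
    Rm=R.from_rotvec(np.ravel(d['rvec'])).as_matrix(); c=Rm@np.array(p)+np.ravel(d['tvec'])
    s=c[:2]/c[2]; s=s*(1+d['k1']*(s@s)); K=d['mtx']
    return np.array([K[0][0]*s[0]+K[0][2],K[1][1]*s[1]+K[1][2]])
def tool(p):  # world shift -> tool axes, pointing pose
    o=r.get_obs(); return R.from_rotvec(o['tool_rot']).as_matrix().T@np.array(p)
E
python3 - <<'E'
from h import *
for n in ('scene','side','wrist'):
    d=snap(n,n+'0'); print(n,ray(d,280,210),d['k1'],d['mtx'][0][0])
o=r.get_obs(); print(o); print(R.from_rotvec(o['tool_rot']).as_matrix())
E
```

```text
pics
scene (array([1.34062752, 0.36350103, 0.68768171]), array([-0.73453953, -0.35593594, -0.5779255 ])) -0.06283428334676423 439.88835310564923
side (array([-0.030567  ,  1.17513156,  0.85275206]), array([ 0.36971108, -0.76971943, -0.52104715])) -0.17411751334668618 498.1958862195771
wrist (array([ 0.21400801, -0.59128915,  0.3719357 ]), array([-0.26739611, -0.05785585, -0.96186063])) -0.07587873095863115 373.3952979977823
{'t': 0.15, 'joints': array([ 1.36885291,  0.68980252, -0.19455215,  1.56607468,  0.15729854,
        0.90247581, -0.2151214 ]), 'joint_vel': array([ 4.31485866e-04, -7.65211724e-04, -1.56022768e-03, -2.24452321e-03,
        1.76929489e-03, -1.16414704e-04, -7.48901398e-05]), 'joint_efforts': array([-9.32077783e-04, -5.39929640e+01, -1.26820832e+00, -1.58716553e+01,
        9.30503011e-03,  6.52268878e-03,  7.69872059e-06]), 'position': array([ 0.14585535, -0.60728017,  0.24767   ]), 'tool_rot': array([-3.11844331e+00, -3.69380436e-01,  3.75118867e-04]), 'wrist_force': array([0.30502977, 0.10424535, 0.16169458]), 'moment': array([-0.07048664,  0.01280347,  0.00363393]), 'gripper_width': 0.9992195140730541}
[[ 9.72327314e-01  2.33622424e-01 -3.95922284e-04]
 [ 2.33622746e-01 -9.72326433e-01  1.31144958e-03]
 [-7.85816735e-05 -1.36765470e-03 -9.99999062e-01]]
```

View pics/scene0.png

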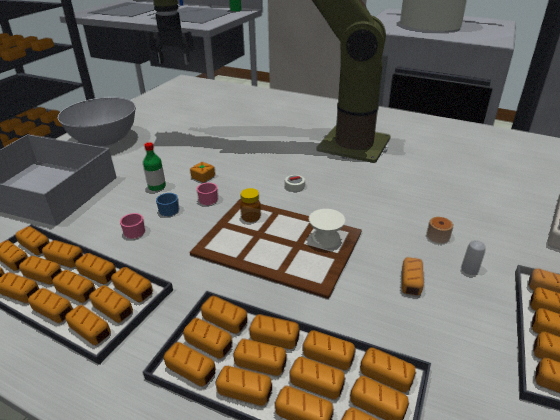

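View pics/side0.png

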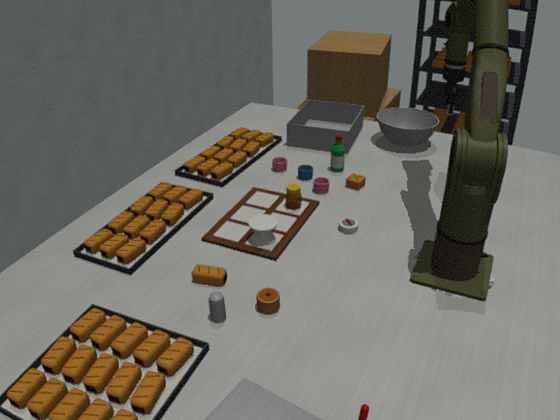

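The scene view shows the jar at (250,205) and the stand at (326,228). The blue bowl is at (167,204), the parcel at (203,172), the roll at (413,275) and the pie at (440,230). The side view agrees. The stand is on the robot's left and the jar on its right.

```bash
cat >> h.py <<'E'
def blob(img,lo,hi,seed,rad=25):
    hsv=cv2.cvtColor(img,cv2.COLOR_RGB2HSV); m=cv2.inRange(hsv,lo,hi)
    m=cv2.morphologyEx(m,cv2.MORPH_CLOSE,np.ones((3,3)))
    n,l,s,c=cv2.connectedComponentsWithStats(m)
    k=[i for i in range(1,n) if s[i,4]>30 and np.hypot(*(c[i]-seed))<rad]
    if not k: return None
    i=max(k,key=lambda i:s[i,4]); return l==i,s[i],c[i]
def centre(d,m,z):  # mid of the silhouette's image hull at height z
    v,u=np.nonzero(m); h=cv2.convexHull(np.stack([u,v],1).astype(np.int32)); M=cv2.moments(h)
    return onz(d,M['m10']/M['m00'],M['m01']/M['m00'],z)
def quad(d,m,z):  # minAreaRect of mask on plane z (world, mm)
    cs,_=cv2.findContours(m.astype(np.uint8),0,1); c=max(cs,key=cv2.contourArea)[:,0]
    P=np.array([onz(d,u,v,z)[:2]*1000 for u,v in c],np.float32); return cv2.minAreaRect(P)
OR=((3,120,60),(20,255,255)); BL=((98,90,30),(118,255,255)); WH=((0,0,130),(180,60,255))
E
cat > m1.py <<'E'
from h import *
seeds={'scene':dict(bowl=(167,204),parcel=(203,172),roll=(413,275),pie=(440,230)),
'side':dict(bowl=(306,173),parcel=(356,182),roll=(209,275),pie=(268,300))}
zs=dict(bowl=.02,parcel=.018,roll=.019,pie=.021)
for n in seeds:
    d=r.get_image(n)
    for k,s in seeds[n].items():
        b=blob(d['img'],*(BL if k=='bowl' else OR),s,15)
        if b is None: print(n,k,'none',d['img'][s[1],s[0]]);continue
        print(n,k,b[1],centre(d,b[0],zs[k]).round(4), 'rect',quad(d,b[0],zs[k]) if k in('roll','parcel') else '')
    sq={'scene':[(229,243),(269,254),(314,266),(290,226)],'side':[(260,203),(246,214),(232,231),(280,217)]}[n]
    for s in sq:
        b=blob(d['img'],*WH,s,14)
        if b is not None: print(n,'sq',s,b[1],quad(d,b[0],.012))
    bh={'scene':(276,245),'side':(262,220)}[n]
    b=blob(d['img'],(0,60,20),(20,255,120),bh,30)
    if b is not None:
        v,u=np.nonzero(b[0]); hu=cv2.convexHull(np.stack([u,v],1).astype(np.int32))
        P=np.array([onz(d,a,c,.012)[:2]*1000 for a,c in hu[:,0]],np.float32); print('board',cv2.minAreaRect(P))
E
python3 m1.py
```

```text
scene bowl [156 193  22  23 416] [ 0.5924 -0.3368  0.02  ] rect 
scene parcel [190 162  25  20 350] [ 0.4059 -0.3483  0.018 ] rect ((404.103759765625, -348.90802001953125), (91.64122009277344, 88.83478546142578), 80.38751983642578)
scene roll [402 258  21  37 629] [0.5957 0.3206 0.019 ] rect ((591.7152709960938, 319.29339599609375), (115.138427734375, 43.470088958740234), 10.820356369018555)
scene pie [430 217  22  14 225] [0.377  0.3478 0.021 ] rect 
scene sq (229, 243) [205 228  48  30 819] ((653.1068725585938, -108.43761444091797), (86.80970001220703, 86.52356719970703), 0.8112215399742126)
scene sq (269, 254) [244 239  48  31 905] ((651.3783569335938, -3.882373809814453), (86.81231689453125, 86.68144989013672), 0.7545236945152283)
scene sq (314, 266) [ 285  250   49   34 1005] ((649.8167114257812, 101.27006530761719), (86.9510269165039, 86.74602508544922), 0.6266646385192871)
board ((596.268310546875, -2.275115966796875), (267.4761657714844, 349.28240966796875), 0.6802951097488403)
side bowl [298 165  15  15 182] [ 0.5918 -0.3354  0.02  ] rect 
side parcel [346 174  19  16 234] [ 0.4029 -0.3461  0.018 ] rect ((403.4781494140625, -345.75238037109375), (64.17387390136719, 113.63585662841797), 17.051748275756836)
side roll [192 265  34  20 538] [0.5931 0.3224 0.019 ] rect ((593.269287109375, 322.15325927734375), (95.84986877441406, 73.38143920898438), 12.661561965942383)
side pie [257 288  22  26 446] [0.4021 0.3484 0.021 ] rect 
side sq (260, 203) [246 191  33  17 329] ((650.0255126953125, -106.43830871582031), (83.83187103271484, 86.58299255371094), 0.7580026984214783)
side sq (246, 214) [ 214  206   82   36 1399] ((594.2313232421875, 49.539405822753906), (195.95994567871094, 190.8841552734375), 0.8487541675567627)
board ((591.76318359375, -6.4268951416015625), (249.49388122558594, 378.69952392578125), 0.8626688122749329)
```

```bash
cat >> h.py <<'E'
def go(x,y,z,psi=None):
    """numbers for a move: tool-axis shift and turn from the present pose; psi = yaw of tool x, deg"""
    o=r.get_obs(); M=R.from_rotvec(o['tool_rot']).as_matrix()
    cur=np.degrees(np.arctan2(M[1,0],M[0,0])); s=M.T@(np.array([x,y,z])-o['position'])
    if psi is None: psi=cur
    c,t=np.cos(np.radians(psi)),np.sin(np.radians(psi))
    T=np.array([[c,t,0],[t,-c,0],[0,0,-1.]]); w=R.from_matrix(M.T@T).as_rotvec()
    print('t %.2f psi %.1f shift'%(o['t'],cur),s.round(4),'turn',w.round(4),'rows',max(np.linalg.norm(s)/.0417,np.degrees(np.linalg.norm(w))/7.16).round(1))
E
python3 - <<'E'
from h import *
d=r.get_image('scene'); print('n pinkA',onz(d,207,203,.0)); print('pinkB',onz(d,133,236,0)); print('bottle',onz(d,155,188,0),'shaker',onz(d,473,272,0),'dish',onz(d,295,189,0))
for s,c,z in(((326,221),WH,.072),):
    b=blob(d['img'],(0,0,140),(180,70,255),s,15); print(b[1],quad(d,b[0],z))
b=blob(d['img'],(20,150,80),(35,255,255),(250,196),10); print('lid',b[1],centre(d,b[0],.012+.067))
d=r.get_image('side'); print(centre(d,blob(d['img'],(20,150,80),(35,255,255),(293,190),10)[0],.079), onz(d,338,172,0),onz(d,321,192,0),onz(d,217,320,0))
go(.53,-.337,.25,90.9)
E
```

```text
n pinkA [ 0.52038738 -0.25880286  0.        ]
pinkB [ 0.72289208 -0.34856326  0.        ]
bottle [ 0.51801676 -0.44156536  0.        ] shaker [0.50457351 0.44463753 0.        ] dish [ 0.3533487  -0.06568935  0.        ]Traceback (most recent call last):
  File "<stdin>", line 4, in <module>
TypeError: 'NoneType' object is not subscriptable
```

Run:
```python
from h import *
go(.592,-.337,.25,90.9)
```

```text
t 0.30 psi 13.5 shift [ 0.4969 -0.1588 -0.0019] turn [-5.0000e-04 -4.0000e-04 -1.3506e+00] rows 12.5
```

Request:
send_rows([
  [[0.034,-0.011,0],[0,0,-0.09]],
  [[0.067,-0.021,0],[0,0,-0.18]],
  [[0.1,-0.032,0],[0,0,-0.27]],
  [[0.133,-0.042,0],[0,0,-0.36]],
  [[0.166,-0.053,0],[0,0,-0.45]],
])

```text
t: 0.72
position: [0.2963, -0.5166, 0.2484]
tool_rot: [2.956, 1.062, 0.0]
wrist_force: [0.3, -0.6, -0.4]
gripper_width: 1.001
```

Request:
send_rows([
  [[0.034,0.005,0],[0,0,-0.09]],
  [[0.068,0.01,0],[0,0,-0.18]],
  [[0.103,0.015,0],[0,0,-0.27]],
  [[0.137,0.02,0],[0,0,-0.36]],
  [[0.172,0.024,0],[0,0,-0.45]],
])

```text
t: 1.13
position: [0.4445, -0.4264, 0.2484]
tool_rot: [2.645, 1.695, -0.001]
wrist_force: [0.5, -1.3, 0.2]
gripper_width: 1.0
```

Request:
send_rows([
  [[0.036,0.024,0],[0,0,-0.11]],
  [[0.072,0.048,0],[0,0,-0.22]],
  [[0.108,0.072,0],[0,0,-0.33]],
  [[0.1446,0.097,0],[0,0,-0.45]],
  [[0.1446,0.097,0],[0,0,-0.45]],
])

```text
t: 1.55
position: [0.5992, -0.3285, 0.2484]
tool_rot: [2.189, 2.253, 0.015]
wrist_force: [0.7, 2.8, 0.5]
gripper_width: 1.002
```

Run:
```python
from h import *
d=snap('wrist','w1'); go(.592,-.337,.25,90.9)
print(r.get_obs()['joints'].round(2), r.get_obs()['position'])
u,v=proj(d,(.592,-.336,.02)); print('proj',u,v)
hsv=cv2.cvtColor(d['img'],cv2.COLOR_RGB2HSV); print(hsv[int(v),int(u)])
b=blob(d['img'],*BL,(u,v),40)
if b: print(b[1],centre(d,b[0],.02), quad(d,b[0],.04))
```

```text
t 1.60 psi 91.4 shift [-0.0069 -0.006  -0.0019] turn [ 0.0049 -0.0051  0.0086] rows 0.2
[ 0.69  0.81 -0.53  1.36  0.42  1.08  0.13] [ 0.59785725 -0.32991402  0.24819708]
proj 271.4453776349677 187.463081119145
[105 128  78]
[ 241  159   61   62 2881] [ 0.59170747 -0.33855949  0.02      ] ((592.3845825195312, -335.1528625488281), (55.18107223510742, 54.799442291259766), 46.23635482788086)
```

View pics/w1.png

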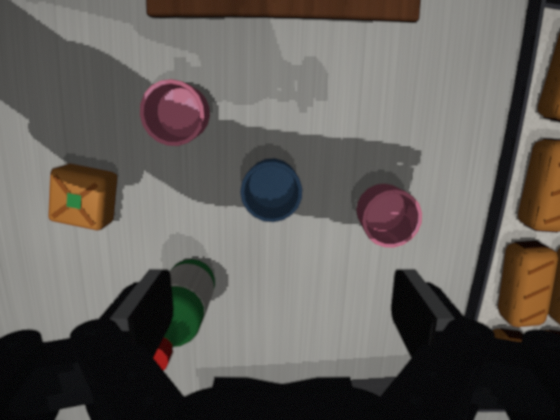

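The wrist view shows the blue bowl at (271,190), clear of the pink bowls, with the parcel at (83,197). I'm going down to the bowl.

Request:
send_rows([
  [[-0.004,-0.003,0.04],[0.005,-0.005,0.0086]],
  [[-0.0065,-0.006,0.08],[0.005,-0.005,0.0086]],
  [[-0.0065,-0.006,0.12],[0.005,-0.005,0.0086]],
  [[-0.0065,-0.006,0.14],[0.005,-0.005,0.0086]],
  [[-0.0065,-0.006,0.14],[0.005,-0.005,0.0086]],
])

```text
t: 2.02
position: [0.5815, -0.343, 0.1025]
tool_rot: [-2.208, -2.22, 0.019]
wrist_force: [-0.8, -0.3, -0.4]
gripper_width: 1.001
```

Run:
```python
from h import *
go(.592,-.3365,.024,90.9)
d=r.get_image('wrist'); b=blob(d['img'],*BL,proj(d,(.592,-.336,.02)),60)
print(b[1],centre(d,b[0],.02), quad(d,b[0],.04))
```

```text
t 2.02 psi 90.3 shift [0.0066 0.0117 0.0783] turn [-0.0157  0.0016 -0.0103] rows 1.9
[ 250  167  105  108 8754] [ 0.59265086 -0.33988361  0.02      ] ((591.3580322265625, -335.3130187988281), (55.453155517578125, 57.60287094116211), 43.32705307006836)
```

Request:
send_rows([
  [[0.006,0.0115,0.02],[-0.0157,0.0016,-0.0103]],
  [[0.006,0.0115,0.04],[-0.0157,0.0016,-0.0103]],
  [[0.006,0.0115,0.04],[-0.0157,0.0016,-0.0103]],
  [[0.006,0.0115,0.04],[-0.0157,0.0016,-0.0103]],
])

```text
t: 2.4
position: [0.5979, -0.3382, 0.0696]
tool_rot: [2.196, 2.231, 0.008]
wrist_force: [0.3, -1.5, 0.4]
gripper_width: 0.998
```

Run:
```python
from h import *
go(.592,-.337,.024,90.9)
```

```text
t 2.40 psi 90.9 shift [ 0.0015 -0.0064  0.0456] turn [0.0113 0.0044 0.0002] rows 1.1
```

Request:
send_rows([
  [[0,0,0],[0,0,0]],
  [[0,0,0],[0,0,0]],
  [[0,0,0],[0,0,0]],
])

```text
t: 2.65
position: [0.5985, -0.3383, 0.0701]
tool_rot: [2.195, 2.23, 0.009]
wrist_force: [-0.6, -0.2, -0.3]
gripper_width: 0.996
```

Run:
```python
from h import *
go(.592,-.337,.024,90.9)
```

```text
t 2.65 psi 90.9 shift [ 0.0016 -0.0071  0.046 ] turn [0.0132 0.005  0.0004] rows 1.1
```

Request:
send_rows([
  [[0.001,-0.006,0.02],[0.013,0.005,0]],
  [[0.0015,-0.007,0.03],[0.013,0.005,0]],
  [[0.0015,-0.007,0.046],[0.013,0.005,0]],
  [[0.0015,-0.007,0.046],[0.013,0.005,0]],
  [[0.0015,-0.007,0.046],[0.013,0.005,0]],
])

```text
t: 3.07
position: [0.5904, -0.3359, 0.021]
tool_rot: [-2.199, -2.237, 0.002]
wrist_force: [-0.2, -0.5, 0.6]
gripper_width: 1.001
```

Request:
send_rows([
  [[0,0,0],[0,0,0]],
  [[0,0,0],[0,0,0]],
  [[0,0,0],[0,0,0]],
  [[0,0,0],[0,0,0]],
], gripper=0)

```text
t: 3.4
position: [0.5921, -0.3366, 0.0235]
tool_rot: [-2.202, -2.239, -0.0]
wrist_force: [-0.6, -0.0, 4.1]
gripper_width: 0.646
```

Request:
send_rows([
  [[0,0,0],[0,0,0]],
  [[0,0,0],[0,0,0]],
  [[0,0,0],[0,0,0]],
  [[0,0,0],[0,0,0]],
])

```text
t: 3.73
position: [0.5921, -0.3365, 0.0235]
tool_rot: [-2.202, -2.24, -0.0]
wrist_force: [0.2, 0.7, 6.3]
gripper_width: 0.641
```

Run:
```python
from h import *
go(.592,-.337,.13,90.9)
for n,s,s2 in(('scene',(326,219),(250,196)),('side',(263,224),(293,190))):
    d=r.get_image(n)
    b=blob(d['img'],(0,0,100),(180,90,255),s,12)
    if b: print('stand',b[1],quad(d,b[0],.072))
    b=blob(d['img'],(20,120,80),(35,255,255),s2,12)
    if b: print('lid',b[1],centre(d,b[0],.079))
```

```text
t 3.73 psi 91.0 shift [-4.000e-04 -1.000e-04 -1.065e-01] turn [-0.0003 -0.0006  0.001 ] rows 2.6
lid [241 188  18  15 228] [ 0.54050403 -0.10923733  0.079     ]
lid [287 184  14  11 111] [ 0.535965   -0.10635135  0.079     ]
```

Request:
send_rows([
  [[0,0,-0.03],[0,0,0]],
  [[0,0,-0.07],[0,0,0]],
  [[0,0,-0.11],[0,0,0]],
  [[0,0,-0.14],[0,0,0]],
  [[0.02,-0.003,-0.14],[0,0,0]],
])

```text
t: 4.25
position: [0.5919, -0.3231, 0.1694]
tool_rot: [2.202, 2.223, 0.003]
wrist_force: [1.0, -0.8, -0.1]
gripper_width: 0.646
```

Request:
send_rows([
  [[0.03,-0.005,0],[0,0,0]],
  [[0.065,-0.01,0],[0,0,0]],
  [[0.1,-0.015,0],[0,0,0]],
  [[0.135,-0.02,0],[0,0,0]],
  [[0.17,-0.025,0],[0,0,0]],
])

```text
t: 4.67
position: [0.5595, -0.1456, 0.1625]
tool_rot: [-2.201, -2.237, 0.001]
wrist_force: [0.5, 0.7, -0.5]
gripper_width: 0.649
```

Request:
send_rows([
  [[0.035,-0.005,0],[0,0,0]],
  [[0.07,-0.01,0],[0,0,0]],
  [[0.105,-0.014,0],[0,0,0]],
  [[0.13,-0.0175,0],[0,0,0]],
  [[0.142,-0.0175,0],[0,0,0]],
])

```text
t: 5.08
position: [0.5394, -0.0002, 0.1631]
tool_rot: [-2.192, -2.243, -0.002]
wrist_force: [-0.8, -0.1, -1.1]
gripper_width: 0.643
```

Request:
send_rows([
  [[0,0,0],[0,0,0]],
  [[0,0,0],[0,0,0]],
  [[0,0,0],[0,0,0]],
])

```text
t: 5.33
position: [0.5406, -0.0079, 0.1625]
tool_rot: [-2.205, -2.236, 0.004]
wrist_force: [1.1, 0.3, -0.1]
gripper_width: 0.644
```

Run:
```python
from h import *
go(.5414,-.0053,.0365,90.9)
d=snap('wrist','w2')
for n,p in dict(fm=(.5414,-.0053,.012),bm=(.6514,-.0037,.012),stand=(.540,.1,.072),jar=(.54,-.108,.087)).items(): print(n,proj(d,p).round(1))
```

```text
t 5.33 psi 90.8 shift [0.0027 0.0012 0.126 ] turn [-0.0026  0.0006 -0.002 ] rows 3.0
fm [282.3 194.9]
bm [426. 195.]
stand [282.3  30.1]
jar [277.8 376.2]
```

View pics/w2.png

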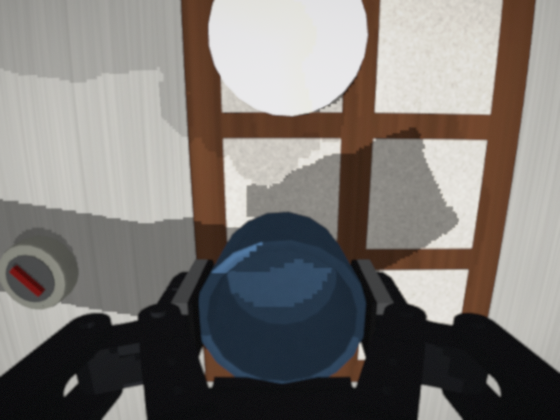

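The wrist view shows the front middle square spanning columns 225-341, which matches the computed centre of 282. The stand top is at (288,36). I'm lowering the bowl.

Request:
send_rows([
  [[0.002,0.001,0.03],[0,0,0]],
  [[0.0025,0.001,0.065],[0,0,0]],
  [[0.0025,0.001,0.09],[0,0,0]],
  [[0.0025,0.001,0.105],[0,0,0]],
  [[0.0025,0.001,0.11],[0,0,0]],
])

```text
t: 5.8
position: [0.5397, -0.005, 0.0501]
tool_rot: [-2.203, -2.234, 0.008]
wrist_force: [-0.0, 0.5, 0.0]
gripper_width: 0.641
```

Request:
send_rows([
  [[0,0,0],[0,0,0]],
  [[0,0,0],[0,0,0]],
  [[0,0,0],[0,0,0]],
])

```text
t: 6.05
position: [0.5421, -0.0032, 0.0538]
tool_rot: [-2.203, -2.238, -0.002]
wrist_force: [0.6, 0.1, -1.0]
gripper_width: 0.646
```

Run:
```python
from h import *
go(.5414,-.0053,.0362,90.9)
```

```text
t 6.05 psi 90.9 shift [-0.0022 -0.0007  0.0176] turn [-0.     -0.0015 -0.0001] rows 0.4
```

Request:
send_rows([
  [[-0.002,-0.001,0.009],[0,0,0]],
  [[-0.002,-0.001,0.014],[0,0,0]],
  [[-0.002,-0.001,0.0165],[0,0,0]],
  [[-0.002,-0.001,0.0175],[0,0,0]],
  [[-0.002,-0.001,0.0175],[0,0,0]],
])

```text
t: 6.47
position: [0.5398, -0.005, 0.0354]
tool_rot: [-2.201, -2.238, 0.003]
wrist_force: [-1.6, -0.7, 3.1]
gripper_width: 0.648
```

Request:
send_rows([
  [[0,0,0],[0,0,0]],
  [[0,0,0],[0,0,0]],
])

```text
t: 6.63
position: [0.5398, -0.005, 0.0354]
tool_rot: [-2.201, -2.238, 0.002]
wrist_force: [-1.8, 0.2, 4.9]
gripper_width: 0.645
```

Request:
send_rows([
  [[0,0,0],[0,0,0]],
  [[0,0,0],[0,0,0]],
  [[0,0,0],[0,0,0]],
  [[0,0,0],[0,0,0]],
  [[0,0,0],[0,0,0]],
], gripper=1)

```text
t: 7.05
position: [0.5402, -0.0045, 0.0352]
tool_rot: [-2.201, -2.238, 0.0]
wrist_force: [0.5, -0.7, 1.5]
gripper_width: 1.002
```

Request:
send_rows([
  [[0,0,-0.02],[0,0,0]],
  [[0,0,-0.06],[0,0,0]],
  [[0,0,-0.1],[0,0,0]],
  [[0,0,-0.14],[0,0,0]],
  [[0,0,-0.18],[0,0,0]],
])

```text
t: 7.47
position: [0.5399, -0.0049, 0.217]
tool_rot: [-2.2, -2.238, 0.001]
wrist_force: [1.3, -0.6, 0.1]
gripper_width: 1.005
```

Request:
send_rows([
  [[0,0,-0.03],[0,0,0]],
  [[0,0,-0.03],[0,0,0]],
  [[0,0,-0.03],[0,0,0]],
])

```text
t: 7.72
position: [0.5416, -0.0049, 0.247]
tool_rot: [2.203, 2.239, 0.004]
wrist_force: [0.4, -0.6, -0.4]
gripper_width: 1.004
```

Run:
```python
from h import *
d=snap('wrist','w3')
b=blob(d['img'],*BL,proj(d,(.5414,-.0053,.032)),40)
print('bowl',b[1],centre(d,b[0],.032))
for n,p in dict(bm=(.6514,-.0037,.012),bl=(.650,.1015,.012),br=(.653,-.108,.012)).items():
    q=proj(d,p); b=blob(d['img'],(0,0,60),(180,70,255),q,15); print(n,q.round(),b and (b[1],quad(d,b[0],.012)))
go(.404,-.347,.24,90.9)
```

```text
bowl [ 249  152   61   65 3087] [ 0.5403218 -0.0074407  0.032    ]
bm [392. 178.] (array([ 345,  134,   94,   88, 7680], dtype=int32), ((650.2023315429688, -4.146175384521484), (87.90306854248047, 87.32676696777344), 0.7940362095832825))
bl [400.  66.] (array([ 350,   16,   99,  101, 9274], dtype=int32), ((648.6926879882812, 100.39356994628906), (87.81929016113281, 87.4273681640625), 0.7534682750701904))
br [384. 275.] (array([ 340,  237,   88,   76, 5031], dtype=int32), ((652.5435180664062, -108.89747619628906), (89.94908905029297, 87.79042053222656), 0.7698721885681152))
t 7.77 psi 90.9 shift [-0.3395 -0.142   0.0052] turn [-0.0019 -0.001   0.0008] rows 8.8
```

View pics/w3.png

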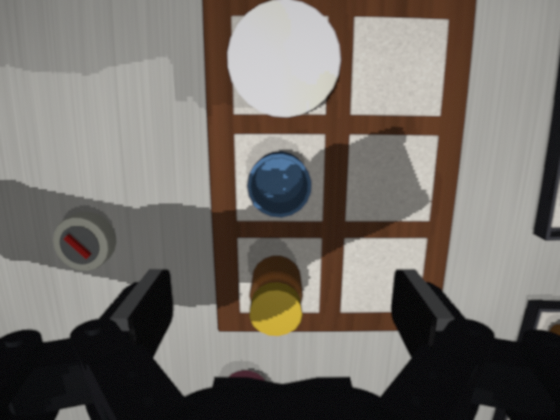

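The bowl stands at (279,184), mid-square at about (540,-6) mm. Next is the parcel.

Request:
send_rows([
  [[-0.036,-0.015,0],[0,0,0]],
  [[-0.072,-0.03,0],[0,0,0]],
  [[-0.108,-0.045,0],[0,0,0]],
  [[-0.144,-0.06,0],[0,0,0]],
  [[-0.18,-0.075,0],[0,0,0]],
])

```text
t: 8.18
position: [0.4664, -0.1874, 0.2432]
tool_rot: [-2.198, -2.236, 0.004]
wrist_force: [0.7, -1.2, 0.5]
gripper_width: 1.002
```

Request:
send_rows([
  [[-0.036,-0.015,0],[0,0,0]],
  [[-0.072,-0.03,0],[0,0,0]],
  [[-0.108,-0.045,0],[0,0,0]],
  [[-0.14,-0.06,0],[0,0,0]],
  [[-0.16,-0.067,0],[0,0,0]],
])

```text
t: 8.6
position: [0.3999, -0.3511, 0.2426]
tool_rot: [-2.204, -2.229, 0.007]
wrist_force: [0.4, -0.0, -0.9]
gripper_width: 1.002
```

Request:
send_rows([
  [[0,0,0],[0,0,0]],
  [[0,0,0],[0,0,0]],
  [[0,0,0],[0,0,0]],
  [[0,0,0],[0,0,0]],
])

```text
t: 8.93
position: [0.4048, -0.3453, 0.2444]
tool_rot: [-2.196, -2.24, -0.0]
wrist_force: [-0.5, -0.1, 0.7]
gripper_width: 0.998
```

Run:
```python
from h import *
d=snap('wrist','w4')
b=blob(d['img'],*OR,proj(d,(.404,-.347,.03)),40)
print(b[1],centre(d,b[0],.018),quad(d,b[0],.036),quad(d,b[0],.018))
go(.404,-.347,.06,90.9); print(r.get_obs()['joints'].round(2))
```

```text
[ 249  154   65   65 3075] [ 0.40380309 -0.3514372   0.018     ] ((403.7608337402344, -348.38031005859375), (53.976295471191406, 53.56441879272461), 79.91715240478516) ((403.71966552734375, -352.2640380859375), (56.89376449584961, 56.459590911865234), 79.91722106933594)
t 8.98 psi 91.1 shift [-0.0021 -0.0005  0.1847] turn [-0.0027 -0.0028  0.0042] rows 4.4
[ 0.95  0.61 -0.54  1.83  0.42  0.81  0.22]
```

View pics/w4.png

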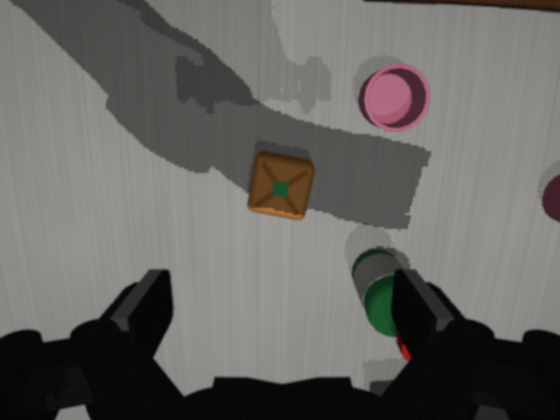

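The parcel is at (281,186) with its green spot at (280,189), turned about -10°. Nothing is near it.

Request:
send_rows([
  [[-0.0028,-0.001,0.03],[0,0,0.1]],
  [[-0.0028,-0.001,0.07],[0,0,0.19]],
  [[-0.0028,-0.001,0.1],[0,0,0.19]],
  [[-0.0028,-0.001,0.13],[0,0,0.19]],
  [[-0.0028,-0.001,0.14],[0,0,0.19]],
])

```text
t: 9.4
position: [0.4018, -0.3473, 0.1017]
tool_rot: [-2.396, -2.019, 0.003]
wrist_force: [-1.2, 0.0, 0.3]
gripper_width: 0.994
```

Request:
send_rows([
  [[0,0,0.02],[0,0,0]],
  [[0,0,0.03],[0,0,0]],
  [[0,0,0.03],[0,0,0]],
  [[0,0,0.03],[0,0,0]],
])

```text
t: 9.73
position: [0.4035, -0.3495, 0.0756]
tool_rot: [-2.403, -2.02, 0.001]
wrist_force: [0.0, 0.4, 0.5]
gripper_width: 0.998
```

Run:
```python
from h import *
go(.404,-.348,.023,80)
d=snap('wrist')
b=blob(d['img'],*OR,proj(d,(.404,-.348,.03)),60)
g=blob(d['img'],(40,80,40),(85,255,255),proj(d,(.404,-.348,.036)),30)
print(b[1],quad(d,b[0],.036),g and onz(d,*g[2],.036))
```

```text
t 9.73 psi 80.1 shift [0.0016 0.0004 0.0526] turn [-0.0022 -0.001   0.0022] rows 1.3
[  224   187   116   116 11694] ((404.6551513671875, -345.27001953125), (58.04982376098633, 52.79603576660156), 79.70632934570312) [ 0.40372839 -0.35013677  0.036     ]
```

Request:
send_rows([
  [[0.001,0.0005,0.02],[0,0,0.002]],
  [[0.001,0.0005,0.038],[0,0,0.002]],
  [[0.001,0.0005,0.048],[0,0,0.002]],
  [[0.001,0.0005,0.0525],[0,0,0.002]],
  [[0.001,0.0005,0.0525],[0,0,0.002]],
])

```text
t: 10.2
position: [0.4035, -0.3488, 0.0225]
tool_rot: [-2.405, -2.017, 0.002]
wrist_force: [1.0, 0.4, -0.4]
gripper_width: 0.998
```

Request:
send_rows([
  [[0,0,0],[0,0,0]],
  [[0,0,0],[0,0,0]],
])

```text
t: 10.37
position: [0.404, -0.3493, 0.0235]
tool_rot: [-2.407, -2.018, 0.001]
wrist_force: [0.1, 0.5, -0.3]
gripper_width: 1.0
```

Request:
send_rows([
  [[0,0,0],[0,0,0]],
  [[0,0,0],[0,0,0]],
  [[0,0,0],[0,0,0]],
  [[0,0,0],[0,0,0]],
  [[0,0,0],[0,0,0]],
], gripper=0)

```text
t: 10.78
position: [0.4037, -0.3491, 0.0234]
tool_rot: [-2.406, -2.017, 0.001]
wrist_force: [-0.8, -0.4, 5.0]
gripper_width: 0.646
```

Request:
send_rows([
  [[0,0,0],[0,0,0]],
  [[0,0,0],[0,0,0]],
  [[0,0,0],[0,0,0]],
])

```text
t: 11.03
position: [0.4037, -0.3492, 0.0234]
tool_rot: [-2.406, -2.017, 0.001]
wrist_force: [-1.5, 0.4, 5.4]
gripper_width: 0.641
```

Request:
send_rows([
  [[0,0,-0.02],[0,0,0]],
  [[0,0,-0.06],[0,0,0]],
  [[0,0,-0.1],[0,0,0]],
  [[0,0,-0.14],[0,0,-0.1]],
  [[0,0,-0.15],[0,0,-0.19]],
])

```text
t: 11.45
position: [0.4062, -0.3505, 0.1783]
tool_rot: [2.196, 2.238, 0.001]
wrist_force: [0.6, 0.1, -1.1]
gripper_width: 0.644
```

Request:
send_rows([
  [[0,0,0],[0,0,0]],
  [[0,0,0],[0,0,0]],
  [[0,0,0],[0,0,0]],
])

```text
t: 11.7
position: [0.4027, -0.3487, 0.1714]
tool_rot: [-2.204, -2.231, 0.002]
wrist_force: [-0.7, 0.4, -1.1]
gripper_width: 0.645
```

Run:
```python
from h import *
go(.6525,-.1085,.18,90.9)
```

```text
t 11.70 psi 90.7 shift [ 0.2371  0.2528 -0.0092] turn [-0.0047 -0.0028 -0.0032] rows 8.3
```

Request:
send_rows([
  [[0.025,0.027,0],[0,0,0]],
  [[0.05,0.054,0],[0,0,0]],
  [[0.075,0.081,0],[0,0,0]],
  [[0.1,0.107,0],[0,0,0]],
  [[0.125,0.133,0],[0,0,0]],
])

```text
t: 12.12
position: [0.5349, -0.2203, 0.1703]
tool_rot: [-2.202, -2.232, 0.004]
wrist_force: [-0.0, -0.9, -0.3]
gripper_width: 0.642
```

Request:
send_rows([
  [[0.025,0.027,0],[0,0,0]],
  [[0.05,0.054,0],[0,0,0]],
  [[0.075,0.081,0],[0,0,0]],
  [[0.1,0.107,0],[0,0,0]],
  [[0.112,0.12,0],[0,0,0]],
])

```text
t: 12.53
position: [0.6554, -0.1019, 0.1701]
tool_rot: [-2.196, -2.238, -0.003]
wrist_force: [0.3, 1.0, -0.3]
gripper_width: 0.647
```

Request:
send_rows([
  [[0,0,0.04],[0,0,0]],
  [[0,0,0.08],[0,0,0]],
  [[0,0,0.1],[0,0,0]],
  [[0,0,0.1],[0,0,0]],
  [[0,0,0.1],[0,0,0]],
])

```text
t: 12.95
position: [0.6513, -0.1078, 0.0698]
tool_rot: [-2.201, -2.233, 0.007]
wrist_force: [0.2, 0.1, 0.6]
gripper_width: 0.653
```

Request:
send_rows([
  [[0,0,0],[0,0,0]],
  [[0,0,0],[0,0,0]],
])

```text
t: 13.12
position: [0.6545, -0.1081, 0.074]
tool_rot: [-2.205, -2.237, -0.003]
wrist_force: [-0.1, 0.7, -0.9]
gripper_width: 0.645
```

Run:
```python
from h import *
d=snap('wrist','w5')
g=blob(d['img'],(40,80,40),(85,255,255),proj(d,(.6525,-.1085,.09)),60)
o=r.get_obs()['position']; print(o,g and onz(d,*g[2],o[2]+.0126), proj(d,(.6525,-.1085,.012)))
go(.6525,-.1085,.0357,90.8)
```

```text
[ 0.65445579 -0.10822289  0.074233  ] [ 0.65511638 -0.10889298  0.086833  ] [276.41053591 239.82365488]
t 13.17 psi 90.8 shift [-0.0003 -0.002   0.0385] turn [ 0.0012 -0.0013  0.0003] rows 0.9
```

View pics/w5.png

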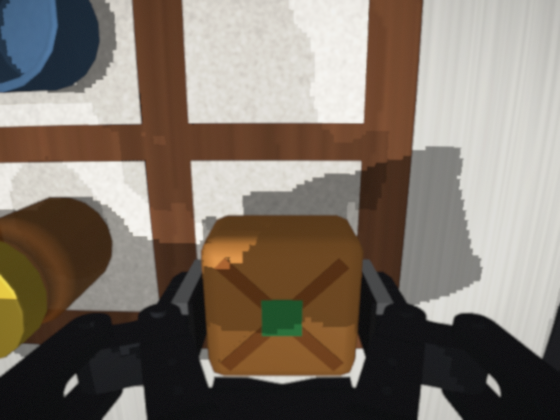

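The parcel is held square, green spot at (281,317), above the back right square. I'm lowering it.

Request:
send_rows([
  [[0,-0.0022,0.015],[0,0,0]],
  [[0,-0.0022,0.028],[0,0,0]],
  [[0,-0.0022,0.035],[0,0,0]],
  [[0,-0.0022,0.038],[0,0,0]],
  [[0,-0.0022,0.038],[0,0,0]],
])

```text
t: 13.58
position: [0.6503, -0.1084, 0.0354]
tool_rot: [-2.203, -2.235, 0.003]
wrist_force: [-3.8, -0.5, 7.5]
gripper_width: 0.645
```

Request:
send_rows([
  [[0,0,0],[0,0,0]],
  [[0,0,0],[0,0,0]],
  [[0,0,0],[0,0,0]],
])

```text
t: 13.83
position: [0.6503, -0.1084, 0.0354]
tool_rot: [-2.203, -2.235, 0.003]
wrist_force: [-3.5, 0.1, 7.8]
gripper_width: 0.649
```

Run:
```python
from h import *
go(.6525,-.1085,.0357,90.8)
```

```text
t 13.83 psi 90.8 shift [-0.0001  0.0022 -0.0003] turn [-0.0033 -0.0008  0.0005] rows 0.1
```

Request:
send_rows([
  [[0,0.002,-0.001],[0,0,0]],
  [[0,0.002,-0.001],[0,0,0]],
  [[0,0.002,-0.0005],[0,0,0]],
])

```text
t: 14.08
position: [0.6535, -0.1081, 0.0354]
tool_rot: [-2.204, -2.236, -0.001]
wrist_force: [-1.6, -0.9, 6.4]
gripper_width: 0.645
```

Request:
send_rows([
  [[0,0,0],[0,0,0]],
  [[0,0,0],[0,0,0]],
  [[0,0,0],[0,0,0]],
  [[0,0,0],[0,0,0]],
  [[0,0,0],[0,0,0]],
], gripper=1)

```text
t: 14.5
position: [0.6527, -0.1082, 0.0347]
tool_rot: [-2.203, -2.236, 0.001]
wrist_force: [-0.1, -0.3, -1.0]
gripper_width: 1.0
```

Request:
send_rows([
  [[0,0,-0.02],[0,0,0]],
  [[0,0,-0.06],[0,0,0]],
  [[0,0,-0.1],[0,0,0]],
  [[0,0,-0.14],[0,0,0]],
  [[0,0,-0.18],[0,0,0]],
])

```text
t: 14.92
position: [0.6528, -0.1083, 0.2166]
tool_rot: [-2.203, -2.236, 0.001]
wrist_force: [1.6, -0.8, 0.1]
gripper_width: 0.998
```

Request:
send_rows([
  [[0,0,-0.03],[0,0,0]],
  [[0,0,-0.03],[0,0,0]],
  [[0,0,-0.03],[0,0,0]],
])

```text
t: 15.17
position: [0.6544, -0.1084, 0.2472]
tool_rot: [2.205, 2.237, 0.004]
wrist_force: [-1.0, 0.5, -0.5]
gripper_width: 1.0
```

Run:
```python
from h import *
d=snap('wrist','w6')
b=blob(d['img'],*OR,proj(d,(.6525,-.1085,.048)),40)
g=blob(d['img'],(40,80,40),(85,255,255),proj(d,(.6525,-.1085,.048)),30)
print(b[1],quad(d,b[0],.048),g and onz(d,*g[2],.048))
b=blob(d['img'],(0,0,60),(180,70,255),proj(d,(.6505,-.0037,.012)),25); print(quad(d,b[0],.012))
go(.594,.321,.25,11)
```

```text
[ 250  152   60   62 3330] ((653.8212890625, -106.6576156616211), (52.819427490234375, 54.962867736816406), 0.7863742709159851) [ 0.65396718 -0.10929634  0.048     ]
((650.486328125, -4.595542907714844), (87.61799621582031, 86.81681060791016), 0.8002562522888184)
t 15.22 psi 90.8 shift [ 0.4304 -0.0528 -0.0044] turn [-2.4000e-03  5.0000e-04  1.3935e+00] rows 11.2
```

Request:
send_rows([
  [[0.036,-0.0044,0],[0,0,0.09]],
  [[0.072,-0.0088,0],[0,0,0.18]],
  [[0.108,-0.0132,0],[0,0,0.27]],
  [[0.144,-0.0176,0],[0,0,0.36]],
  [[0.18,-0.022,0],[0,0,0.45]],
])

```text
t: 15.63
position: [0.627, 0.0722, 0.2429]
tool_rot: [-2.649, -1.681, 0.008]
wrist_force: [0.9, -0.0, 0.5]
gripper_width: 1.002
```

Request:
send_rows([
  [[0.03,-0.019,0],[0,0,0.1]],
  [[0.06,-0.038,0],[0,0,0.2]],
  [[0.09,-0.058,0],[0,0,0.3]],
  [[0.12,-0.077,0],[0,0,0.4]],
  [[0.148,-0.096,0],[0,0,0.47]],
])

```text
t: 16.05
position: [0.6024, 0.2474, 0.2432]
tool_rot: [-2.97, -1.02, 0.009]
wrist_force: [0.4, 0.2, -0.2]
gripper_width: 1.0
```

Request:
send_rows([
  [[0.012,-0.022,0],[0,0,0.1]],
  [[0.025,-0.044,0],[0,0,0.2]],
  [[0.0377,-0.0656,0],[0,0,0.3]],
  [[0.0377,-0.0656,0],[0,0,0.4]],
  [[0.0377,-0.0656,0],[0,0,0.47]],
])

```text
t: 16.47
position: [0.5908, 0.3231, 0.243]
tool_rot: [-3.126, -0.306, 0.01]
wrist_force: [-0.3, -1.0, -0.1]
gripper_width: 0.998
```

Request:
send_rows([
  [[0,0,0],[0,0,0]],
  [[0,0,0],[0,0,0]],
  [[0,0,0],[0,0,0]],
  [[0,0,0],[0,0,0]],
])

```text
t: 16.8
position: [0.5931, 0.32, 0.245]
tool_rot: [-3.126, -0.307, 0.005]
wrist_force: [-0.1, -0.4, -0.0]
gripper_width: 0.999
```

Run:
```python
from h import *
d=snap('wrist','w7')
b=blob(d['img'],*OR,proj(d,(.594,.321,.03)),40)
print(b[1],centre(d,b[0],.019),quad(d,b[0],.03),quad(d,b[0],.019))
go(.594,.321,.06,11); print(r.get_obs()['joints'].round(2))
```

```text
[ 260  132   46   95 4113] [0.59394815 0.31951581 0.019     ] ((594.3616333007812, 319.6384582519531), (88.52851867675781, 41.540435791015625), 11.234685897827148) ((592.16162109375, 319.1958923339844), (91.39999389648438, 42.887840270996094), 11.234695434570312)
t 16.85 psi 11.2 shift [ 0.0015 -0.0004  0.1852] turn [-0.0016  0.0027  0.0037] rows 4.4
[-0.53  0.76 -0.06  1.41  0.04  0.98 -1.97]
```

View pics/w7.png

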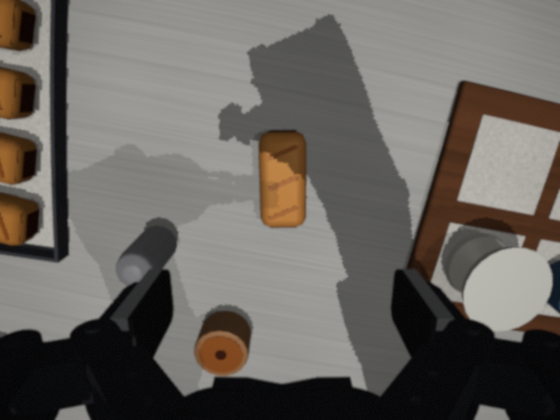

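The roll is at (283,180), yaw 11°, and the shaker and pie are clear of the fingers. I'm descending.

Request:
send_rows([
  [[0.0007,0.0007,0.03],[0,0,0]],
  [[0.0007,0.0007,0.065],[0,0,0]],
  [[0.0007,0.0007,0.1],[0,0,0]],
  [[0.0007,0.0007,0.13],[0,0,0]],
  [[0.0007,0.0007,0.15],[0,0,0]],
])

```text
t: 17.27
position: [0.5921, 0.3192, 0.0923]
tool_rot: [-3.126, -0.307, 0.01]
wrist_force: [-0.7, 0.0, 0.0]
gripper_width: 1.0
```

Request:
send_rows([
  [[0,0,0.015],[0,0,0]],
  [[0,0,0.015],[0,0,0]],
  [[0,0,0.015],[0,0,0]],
  [[0,0,0.015],[0,0,0]],
])

```text
t: 17.6
position: [0.5945, 0.3207, 0.0818]
tool_rot: [-3.124, -0.306, 0.0]
wrist_force: [0.2, 0.6, 0.5]
gripper_width: 0.999
```

Run:
```python
from h import *
go(.594,.3195,.022,11.2)
d=snap('wrist'); b=blob(d['img'],*OR,proj(d,(.594,.319,.03)),60); print(quad(d,b[0],.03),quad(d,b[0],.022))
```

```text
t 17.60 psi 11.2 shift [-0.0007  0.0013  0.0598] turn [-0.0027 -0.0001 -0.0001] rows 1.4
((594.4539184570312, 319.599853515625), (90.09294891357422, 42.444664001464844), 12.300243377685547) ((591.3299560546875, 318.9579162597656), (94.18301391601562, 44.37160873413086), 12.300240516662598)
```

Close-up yaw is about 11.8°, and the position agrees.

Request:
send_rows([
  [[-0.0007,0.001,0.02],[0,0,-0.01]],
  [[-0.0007,0.001,0.04],[0,0,-0.01]],
  [[-0.0007,0.001,0.053],[0,0,-0.01]],
  [[-0.0007,0.001,0.0595],[0,0,-0.01]],
  [[-0.0007,0.001,0.0595],[0,0,-0.01]],
])

```text
t: 18.07
position: [0.5924, 0.3191, 0.0202]
tool_rot: [-3.124, -0.322, 0.006]
wrist_force: [1.0, 0.6, 0.7]
gripper_width: 1.0
```

Request:
send_rows([
  [[0,0,0],[0,0,0]],
  [[0,0,0],[0,0,0]],
])

```text
t: 18.23
position: [0.5939, 0.3199, 0.0223]
tool_rot: [-3.122, -0.322, 0.0]
wrist_force: [-0.7, -0.5, 0.5]
gripper_width: 1.001
```

Request:
send_rows([
  [[0,0,0],[0,0,0]],
  [[0,0,0],[0,0,0]],
  [[0,0,0],[0,0,0]],
  [[0,0,0],[0,0,0]],
  [[0,0,0],[0,0,0]],
], gripper=0)

```text
t: 18.65
position: [0.5934, 0.3197, 0.0218]
tool_rot: [-3.123, -0.322, 0.002]
wrist_force: [-0.0, -0.6, 3.0]
gripper_width: 0.507
```

Request:
send_rows([
  [[0,0,0],[0,0,0]],
  [[0,0,0],[0,0,0]],
  [[0,0,0],[0,0,0]],
  [[0,0,0],[0,0,0]],
])

```text
t: 18.98
position: [0.5934, 0.3197, 0.0218]
tool_rot: [-3.123, -0.322, 0.002]
wrist_force: [-0.2, 0.4, 6.7]
gripper_width: 0.506
```

Request:
send_rows([
  [[0,0,-0.02],[0,0,0]],
  [[0,0,-0.06],[0,0,0]],
  [[0,0,-0.1],[0,0,0]],
  [[0,0,-0.14],[0,0,-0.1]],
  [[0,0,-0.15],[0,0,-0.2]],
])

```text
t: 19.4
position: [0.5964, 0.3208, 0.1776]
tool_rot: [-3.071, -0.638, -0.013]
wrist_force: [1.0, 0.2, -0.4]
gripper_width: 0.511
```

Request:
send_rows([
  [[0,0,0],[0,0,-0.1]],
  [[0,0,0],[0,0,-0.2]],
  [[0,0,0],[0,0,-0.3]],
  [[0,0,0],[0,0,-0.4]],
  [[0,0,0],[0,0,-0.5]],
])

```text
t: 19.82
position: [0.5927, 0.3187, 0.1703]
tool_rot: [-2.82, -1.38, 0.005]
wrist_force: [-0.2, -0.0, -0.8]
gripper_width: 0.507
```

Request:
send_rows([
  [[0,0,0],[0,0,-0.1]],
  [[0,0,0],[0,0,-0.2]],
  [[0,0,0],[0,0,-0.3]],
  [[0,0,0],[0,0,-0.4]],
  [[0,0,0],[0,0,-0.5]],
])

```text
t: 20.23
position: [0.5928, 0.3186, 0.1702]
tool_rot: [-2.39, -2.035, 0.004]
wrist_force: [-1.1, 0.9, -0.6]
gripper_width: 0.507
```

Request:
send_rows([
  [[0,0,0],[0,0,-0.1]],
  [[0,0,0],[0,0,-0.18]],
  [[0,0,0],[0,0,-0.18]],
  [[0,0,0],[0,0,-0.18]],
  [[0,0,0],[0,0,-0.18]],
])

```text
t: 20.65
position: [0.593, 0.3189, 0.1706]
tool_rot: [-2.205, -2.233, 0.002]
wrist_force: [-0.3, -0.4, -1.0]
gripper_width: 0.503
```

Run:
```python
from h import *
go(.6497,.101,.18,90.8)
```

```text
t 20.65 psi 90.7 shift [-0.2186  0.0539 -0.0097] turn [-0.003  -0.0009 -0.0013] rows 5.4
```

Request:
send_rows([
  [[-0.036,0.009,0],[0,0,0]],
  [[-0.072,0.018,0],[0,0,0]],
  [[-0.108,0.027,0],[0,0,0]],
  [[-0.144,0.036,0],[0,0,0]],
  [[-0.18,0.045,0],[0,0,0]],
])

```text
t: 21.07
position: [0.6411, 0.1381, 0.1707]
tool_rot: [-2.205, -2.235, 0.001]
wrist_force: [1.0, -0.5, -0.8]
gripper_width: 0.506
```

Request:
send_rows([
  [[-0.03,0.007,0],[0,0,0]],
  [[-0.0386,0.009,0.01],[0,0,0]],
  [[-0.0386,0.009,0.04],[0,0,0]],
  [[-0.0386,0.009,0.07],[0,0,0]],
  [[-0.0386,0.009,0.09],[0,0,0]],
])

```text
t: 21.48
position: [0.6491, 0.1011, 0.0781]
tool_rot: [-2.204, -2.233, 0.004]
wrist_force: [-0.3, 0.2, -0.9]
gripper_width: 0.507
```

Request:
send_rows([
  [[0,0,0],[0,0,0]],
  [[0,0,0],[0,0,0]],
  [[0,0,0],[0,0,0]],
  [[0,0,0],[0,0,0]],
])

```text
t: 21.82
position: [0.6516, 0.1023, 0.0826]
tool_rot: [-2.205, -2.237, -0.004]
wrist_force: [0.5, 0.2, -2.2]
gripper_width: 0.505
```

Run:
```python
from h import *
d=snap('wrist','w8'); go(.6497,.101,.0345,90.8); o=r.get_obs()['position']
b=blob(d['img'],*OR,proj(d,(o[0],o[1],o[2]+.01)),60); print(o,quad(d,b[0],o[2]+.01))
```

```text
t 21.87 psi 90.8 shift [-0.0013 -0.0019  0.048 ] turn [ 0.001  -0.0023  0.0006] rows 1.2
[0.6515558  0.10217847 0.08253738] ((652.2332153320312, 110.49714660644531), (42.073631286621094, 77.86009216308594), 1.278698205947876)
```

View pics/w8.png

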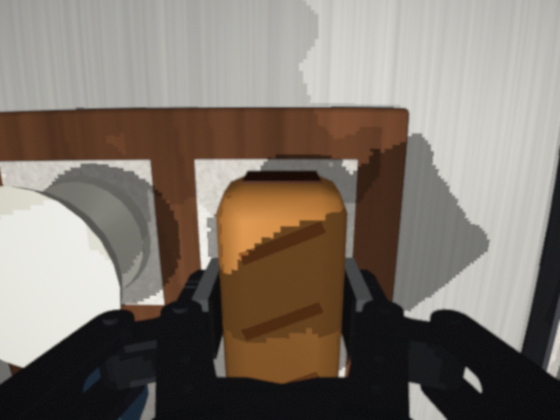

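The roll is held along the row above the back left square, with the stand clear to its left. I'm lowering it.

Request:
send_rows([
  [[-0.0013,-0.0015,0.02],[0,0,0]],
  [[-0.0013,-0.0015,0.035],[0,0,0]],
  [[-0.0013,-0.0015,0.043],[0,0,0]],
  [[-0.0013,-0.0015,0.047],[0,0,0]],
  [[-0.0013,-0.0015,0.0475],[0,0,0]],
])

```text
t: 22.28
position: [0.6479, 0.0999, 0.0338]
tool_rot: [-2.203, -2.236, 0.005]
wrist_force: [-3.5, -0.8, 8.5]
gripper_width: 0.505
```

Request:
send_rows([
  [[0,0,0],[0,0,0]],
  [[0,0,0],[0,0,0]],
  [[0,0,0],[0,0,0]],
])

```text
t: 22.53
position: [0.6482, 0.1, 0.0338]
tool_rot: [-2.203, -2.235, 0.003]
wrist_force: [-3.8, -0.7, 5.4]
gripper_width: 0.508
```

Run:
```python
from h import *
go(.6497,.101,.0342,90.8)
```

```text
t 22.53 psi 90.8 shift [ 0.001   0.0015 -0.0004] turn [-0.0034 -0.0006  0.0005] rows 0.0
```

Request:
send_rows([
  [[0.001,0.0015,-0.001],[0,0,0]],
  [[0.001,0.0015,-0.001],[0,0,0]],
  [[0.001,0.0015,-0.0005],[0,0,0]],
])

```text
t: 22.78
position: [0.6509, 0.1019, 0.0338]
tool_rot: [-2.203, -2.236, -0.002]
wrist_force: [0.2, 0.9, 3.9]
gripper_width: 0.503
```

Request:
send_rows([
  [[0,0,0],[0,0,0]],
  [[0,0,0],[0,0,0]],
  [[0,0,0],[0,0,0]],
  [[0,0,0],[0,0,0]],
  [[0,0,0],[0,0,0]],
], gripper=0.72)

```text
t: 23.2
position: [0.6502, 0.1013, 0.0336]
tool_rot: [-2.203, -2.236, 0.001]
wrist_force: [0.0, 0.7, 0.0]
gripper_width: 0.724
```

Request:
send_rows([
  [[0,0,-0.02],[0,0,0]],
  [[0,0,-0.06],[0,0,0]],
  [[0,0,-0.1],[0,0,0]],
  [[0,0,-0.14],[0,0,0]],
  [[0,0,-0.18],[0,0,0]],
])

```text
t: 23.62
position: [0.6502, 0.101, 0.2155]
tool_rot: [-2.203, -2.236, 0.001]
wrist_force: [1.1, -0.0, -0.2]
gripper_width: 0.719
```

Request:
send_rows([
  [[0,0,-0.03],[0,0,0]],
  [[0,0,-0.03],[0,0,0]],
  [[0,0,-0.03],[0,0,0]],
  [[0,0,-0.03],[0,0,0]],
], gripper=1)

```text
t: 23.95
position: [0.6501, 0.1006, 0.243]
tool_rot: [-2.203, -2.236, 0.003]
wrist_force: [0.9, -0.3, -0.5]
gripper_width: 0.998
```

```bash
cat > m2.py <<'E'
from h import *
d=snap('wrist','w9')
b=blob(d['img'],*OR,proj(d,(.6497,.101,.042)),40); print('roll',quad(d,b[0],.042))
hsv=cv2.cvtColor(d['img'],cv2.COLOR_RGB2HSV)
q=proj(d,(.541,.1,.072)); print('stand expected px',q)
g=cv2.cvtColor(d['img'],cv2.COLOR_RGB2GRAY); m=((g>200)).astype(np.uint8)
c=cv2.HoughCircles(cv2.GaussianBlur(g,(3,3),0),cv2.HOUGH_GRADIENT,1,60,param1=120,param2=25,minRadius=45,maxRadius=75)
for a in c[0][:4]: print(a,onz(d,a[0],a[1],.072))
go(.40,.348,.25,90.8)
E
python3 m2.py
```

```text
Traceback (most recent call last):
  File "m2.py", line 3, in <module>
    b=blob(d['img'],*OR,proj(d,(.6497,.101,.042)),40); print('roll',quad(d,b[0],.042))
                                                                           ~^^^
TypeError: 'NoneType' object is not subscriptable
```

View pics/w9.png

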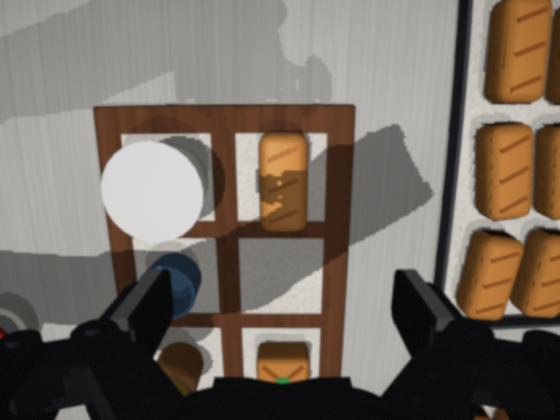

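```bash
sed -i "s/^b=blob.*/b=blob(d['img'],(5,130,105),(20,255,255),proj(d,(.6497,.101,.042)),40); print('roll',b[1],quad(d,b[0],.04),quad(d,b[0],.031))\nb=blob(d['img'],(0,0,60),(180,70,255),proj(d,(.6505,-.0037,.012)),25); print(quad(d,b[0],.012))/; s/'w9'/None/" m2.py; python3 m2.py
```

```text
roll [ 260  134   49   95 3791] ((651.5260009765625, 102.07908630371094), (42.36085891723633, 85.41922760009766), 0.8660241961479187) ((651.5676879882812, 100.21772766113281), (43.528160095214844, 87.7730712890625), 0.8660023212432861)
((650.8062744140625, -4.460762023925781), (88.0172348022461, 87.43650817871094), 0.946733295917511)
stand expected px [148.81061553 191.18906376]
[148.5 196.5  55.6] [0.54037537 0.09551785 0.072     ]
t 24.05 psi 90.9 shift [ 0.2512 -0.246  -0.0067] turn [-0.0056 -0.0004  0.0009] rows 8.4
```

Run:
```python
from h import *
im=cv2.imread('pics/w9.png'); d=r.get_image('wrist'); g=cv2.cvtColor(im,cv2.COLOR_BGR2GRAY)
print(g[190,110:200:10],g[145:175:8,215],[g[190,95:110]],g[190,196:212],g[132:150,152],g[232:250,152])
hsv=cv2.cvtColor(im,cv2.COLOR_BGR2HSV)
for th in (180,190,200,210):
    m=cv2.morphologyEx((g>th).astype(np.uint8),cv2.MORPH_OPEN,np.ones((15,15)))
    n,l,s,c=cv2.connectedComponentsWithStats(m); i=l[190,150]
    if i:
        cs,_=cv2.findContours((l==i).astype(np.uint8),0,1); (x,y),rad=cv2.minEnclosingCircle(cs[0]); print(th,s[i],x,y,rad,onz(d,x,y,.072))
```

```text
[215 215 216 216 217 218 217 218 218] [65 45 36 37] [array([174, 175, 174, 173, 173, 181, 197, 209, 214, 213, 214, 215, 214,
       215, 214], dtype=uint8)] [218 218 218 218 217 208 184 147 114  98  98 108 117 122 123 118] [ 62 102 149 172 176 173 171 171 179 196 210 215 215 216 216 216 216 216] [216 217 216 216 217 216 216 217 216 213 210 208 209 205 197 190 183 174]
180 [ 101  141  101  108 8233] 147.46023559570312 194.4359893798828 54.99428939819336 [0.5395681  0.09734022 0.072     ]
190 [ 102  141  100  108 8094] 147.5696258544922 194.89512634277344 54.57228088378906 [0.53962786 0.09695409 0.072     ]
200 [ 102  142  100  103 7894] 149.61610412597656 193.07327270507812 52.71565246582031 [0.54146553 0.09851235 0.072     ]
210 [ 103  143   98   98 7584] 151.00494384765625 191.88613891601562 51.52932357788086 [0.54270532 0.09952557 0.072     ]
```

Roll and stand check out: the roll is at (651,101) mm and the stand top's centre at about (543,100) mm. Next is the pie.

Request:
send_rows([
  [[0.027,-0.026,0],[0,0,0]],
  [[0.054,-0.053,0],[0,0,0]],
  [[0.081,-0.08,0],[0,0,0]],
  [[0.108,-0.106,0],[0,0,0]],
  [[0.135,-0.132,0],[0,0,0]],
])

```text
t: 24.52
position: [0.5148, 0.2346, 0.243]
tool_rot: [-2.203, -2.235, 0.004]
wrist_force: [0.1, 0.6, 0.0]
gripper_width: 1.003
```

Request:
send_rows([
  [[0.027,-0.026,0],[0,0,0]],
  [[0.054,-0.053,0],[0,0,0]],
  [[0.081,-0.08,0],[0,0,0]],
  [[0.108,-0.106,0],[0,0,0]],
  [[0.116,-0.115,0],[0,0,0]],
])

```text
t: 24.93
position: [0.3943, 0.3534, 0.2443]
tool_rot: [-2.19, -2.242, 0.002]
wrist_force: [0.3, 0.1, -0.3]
gripper_width: 0.998
```

Request:
send_rows([
  [[0,0,0],[0,0,0]],
  [[0,0,0],[0,0,0]],
  [[0,0,0],[0,0,0]],
  [[0,0,0],[0,0,0]],
])

```text
t: 25.27
position: [0.4015, 0.3466, 0.244]
tool_rot: [-2.208, -2.233, 0.003]
wrist_force: [-0.2, -1.3, 0.1]
gripper_width: 0.998
```

Run:
```python
from h import *
d=snap('wrist','w10')
q=proj(d,(.395,.348,.03)); print(q)
b=blob(d['img'],(0,90,40),(22,255,255),q,60); print(b and (b[1],centre(d,b[0],.021),centre(d,b[0],.038),quad(d,b[0],.042)))
go(.395,.348,.06,90.8)
```

```text
[274.29277642 179.93553617]
(array([ 253,  148,   61,   64, 3079], dtype=int32), array([0.40312952, 0.34653079, 0.021     ]), array([0.4030566 , 0.34992123, 0.038     ]), ((403.0101013183594, 350.26275634765625), (53.6624755859375, 57.02294921875), 0.6652207374572754))
t 25.32 psi 90.7 shift [ 0.0013 -0.006   0.1842] turn [-0.0022 -0.0003 -0.0025] rows 4.4
```

View pics/w10.png

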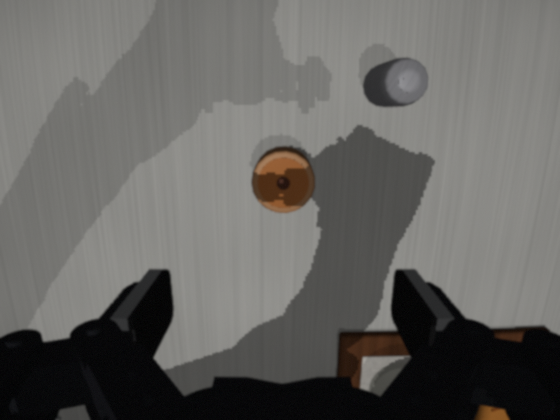

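The pie is at (283,182), and the shaker at (405,80) is well clear. I'm descending.

Request:
send_rows([
  [[0.0022,0.0017,0.03],[0,0,0]],
  [[0.0022,0.0017,0.07],[0,0,0]],
  [[0.0022,0.0017,0.1],[0,0,0]],
  [[0.0022,0.0017,0.13],[0,0,0]],
  [[0.0022,0.0017,0.16],[0,0,0]],
])

```text
t: 25.73
position: [0.4024, 0.3497, 0.0831]
tool_rot: [-2.206, -2.233, 0.001]
wrist_force: [-0.3, 0.5, -0.1]
gripper_width: 1.001
```

Request:
send_rows([
  [[0,0,0],[0,0,0]],
  [[0,0,0],[0,0,0]],
  [[0,0,0],[0,0,0]],
  [[0,0,0],[0,0,0]],
])

```text
t: 26.07
position: [0.4025, 0.3516, 0.0864]
tool_rot: [-2.204, -2.235, -0.005]
wrist_force: [0.5, 0.6, -0.1]
gripper_width: 1.001
```

Run:
```python
from h import *
d=snap('wrist')
q=proj(d,(.403,.349,.03))
b=blob(d['img'],(0,90,40),(22,255,255),q,60); print(b and (b[1],centre(d,b[0],.021),centre(d,b[0],.042),quad(d,b[0],.042)))
go(.403,.349,.025,90.8)
```

```text
(array([  225,   187,   113,   121, 10324], dtype=int32), array([0.40285952, 0.34547797, 0.021     ]), array([0.40278784, 0.35373708, 0.042     ]), ((401.6423645019531, 352.08367919921875), (55.27445983886719, 61.322265625), 24.177194595336914))
t 26.12 psi 90.8 shift [-0.0028  0.0006  0.0614] turn [ 0.0002 -0.004   0.    ] rows 1.5
```

Request:
send_rows([
  [[-0.0025,0.0006,0.02],[0,0,0]],
  [[-0.0025,0.0006,0.04],[0,0,0]],
  [[-0.0025,0.0006,0.055],[0,0,0]],
  [[-0.0025,0.0006,0.061],[0,0,0]],
  [[-0.0025,0.0006,0.061],[0,0,0]],
])

```text
t: 26.53
position: [0.4018, 0.3485, 0.0236]
tool_rot: [-2.203, -2.236, 0.001]
wrist_force: [0.4, 0.6, -0.2]
gripper_width: 1.0
```

Request:
send_rows([
  [[0,0,0],[0,0,0]],
  [[0,0,0],[0,0,0]],
])

```text
t: 26.7
position: [0.4024, 0.349, 0.0248]
tool_rot: [-2.203, -2.235, -0.002]
wrist_force: [0.5, 0.2, -0.3]
gripper_width: 0.998
```

Request:
send_rows([
  [[0,0,0],[0,0,0]],
  [[0,0,0],[0,0,0]],
  [[0,0,0],[0,0,0]],
  [[0,0,0],[0,0,0]],
  [[0,0,0],[0,0,0]],
], gripper=0)

```text
t: 27.12
position: [0.4021, 0.3487, 0.0248]
tool_rot: [-2.204, -2.236, -0.001]
wrist_force: [-1.5, -1.7, 9.0]
gripper_width: 0.661
```

Request:
send_rows([
  [[0,0,0],[0,0,0]],
  [[0,0,0],[0,0,0]],
  [[0,0,0],[0,0,0]],
  [[0,0,0],[0,0,0]],
])

```text
t: 27.45
position: [0.4021, 0.3486, 0.0247]
tool_rot: [-2.204, -2.236, -0.001]
wrist_force: [-1.7, -0.6, 8.8]
gripper_width: 0.661
```

Request:
send_rows([
  [[0,0,-0.02],[0,0,0]],
  [[0,0,-0.06],[0,0,0]],
  [[0,0,-0.1],[0,0,0]],
  [[0,0,-0.14],[0,0,0]],
  [[0,0,-0.17],[0,0,0]],
])

```text
t: 27.87
position: [0.4024, 0.3484, 0.1968]
tool_rot: [-2.203, -2.236, -0.003]
wrist_force: [0.7, 0.5, -1.2]
gripper_width: 0.659
```

Request:
send_rows([
  [[0,0,0],[0,0,0]],
  [[0,0,0],[0,0,0]],
  [[0,0,0],[0,0,0]],
])

```text
t: 28.12
position: [0.4019, 0.3472, 0.193]
tool_rot: [-2.204, -2.236, 0.003]
wrist_force: [-0.3, -0.3, -0.1]
gripper_width: 0.665
```

Run:
```python
from h import *
go(.543,.0998,.19,90.8)
```

```text
t 28.12 psi 90.8 shift [-0.2494  0.1375  0.0026] turn [-0.003  -0.      0.0005] rows 6.8
```

Request:
send_rows([
  [[-0.036,0.02,0],[0,0,0]],
  [[-0.072,0.04,0],[0,0,0]],
  [[-0.108,0.06,0],[0,0,0]],
  [[-0.144,0.079,0],[0,0,0]],
  [[-0.18,0.099,0],[0,0,0]],
])

```text
t: 28.53
position: [0.5031, 0.1672, 0.191]
tool_rot: [-2.201, -2.236, 0.008]
wrist_force: [1.2, 0.9, -0.8]
gripper_width: 0.659
```

Request:
send_rows([
  [[-0.03,0.017,0],[0,0,0]],
  [[-0.055,0.031,0],[0,0,0]],
  [[-0.0694,0.038,0],[0,0,0]],
  [[-0.0694,0.038,0.02],[0,0,0]],
  [[-0.0694,0.038,0.03],[0,0,0]],
])

```text
t: 28.95
position: [0.5416, 0.0984, 0.1597]
tool_rot: [-2.205, -2.231, 0.008]
wrist_force: [-0.1, 0.1, -1.8]
gripper_width: 0.661
```

Request:
send_rows([
  [[0,0,0.015],[0,0,0]],
  [[0,0,0.025],[0,0,0]],
  [[0,0,0.03],[0,0,0]],
  [[0,0,0.03],[0,0,0]],
  [[0,0,0.03],[0,0,0]],
])

```text
t: 29.37
position: [0.5423, 0.1014, 0.1326]
tool_rot: [-2.201, -2.237, 0.002]
wrist_force: [-0.0, -0.8, -1.3]
gripper_width: 0.657
```

Request:
send_rows([
  [[0,0,0],[0,0,0]],
  [[0,0,0],[0,0,0]],
  [[0,0,0],[0,0,0]],
])

```text
t: 29.62
position: [0.543, 0.101, 0.1335]
tool_rot: [-2.204, -2.236, -0.001]
wrist_force: [-0.7, -0.4, -0.4]
gripper_width: 0.66
```

Run:
```python
from h import *
d=snap('wrist','w11'); go(.543,.0998,.0975,90.8)
t=np.linspace(0,2*np.pi,73); P=np.array([proj(d,(.543+.043*np.cos(a),.0998+.043*np.sin(a),.072)) for a in t])
im=cv2.imread('pics/w11.png'); cv2.polylines(im,[P.astype(np.int32)],True,(0,0,255),1); cv2.imwrite('pics/w11.png',im)
```

```text
t 29.67 psi 90.8 shift [-0.0012  0.      0.0359] turn [-0.0013 -0.0016  0.0007] rows 0.9
```

View pics/w11.png

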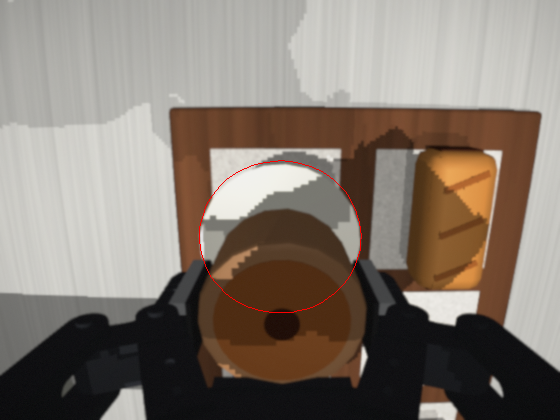

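The drawn stand circle fits the visible disc edge, so the pie is centred over it. I'm lowering it.

Request:
send_rows([
  [[-0.001,0,0.012],[0,0,0]],
  [[-0.001,0,0.022],[0,0,0]],
  [[-0.001,0,0.029],[0,0,0]],
  [[-0.001,0,0.033],[0,0,0]],
  [[-0.001,0,0.0345],[0,0,0]],
])

```text
t: 30.08
position: [0.5422, 0.0998, 0.0975]
tool_rot: [-2.202, -2.236, 0.003]
wrist_force: [-0.2, 0.1, -1.8]
gripper_width: 0.661
```

Request:
send_rows([
  [[0,0,0],[0,0,0]],
  [[0,0,0],[0,0,0]],
  [[0,0,0],[0,0,0]],
])

```text
t: 30.33
position: [0.5429, 0.1001, 0.0987]
tool_rot: [-2.203, -2.236, 0.0]
wrist_force: [0.4, 0.5, -0.6]
gripper_width: 0.657
```

Run:
```python
from h import *
go(.543,.0998,.097,90.8); print(r.get_obs()['wrist_force'])
```

```text
t 30.33 psi 90.8 shift [-0.0003  0.0001  0.0017] turn [-0.0017 -0.0017  0.0008] rows 0.0
[ 0.44545891  0.46493299 -0.58110616]
```

Request:
send_rows([
  [[0,0,0.0015],[0,0,0]],
  [[0,0,0.002],[0,0,0]],
  [[0,0,0.002],[0,0,0]],
  [[0,0,0.002],[0,0,0]],
])

```text
t: 30.67
position: [0.5429, 0.1, 0.0968]
tool_rot: [-2.203, -2.236, 0.0]
wrist_force: [-0.3, -1.2, 3.5]
gripper_width: 0.661
```

Request:
send_rows([
  [[0,0,0],[0,0,0]],
  [[0,0,0],[0,0,0]],
  [[0,0,0],[0,0,0]],
  [[0,0,0],[0,0,0]],
  [[0,0,0],[0,0,0]],
], gripper=1)

```text
t: 31.08
position: [0.5426, 0.0999, 0.0963]
tool_rot: [-2.203, -2.236, 0.001]
wrist_force: [-0.3, -0.5, -0.4]
gripper_width: 0.998
```

Request:
send_rows([
  [[0,0,-0.02],[0,0,0]],
  [[0,0,-0.06],[0,0,0]],
  [[0,0,-0.1],[0,0,0]],
  [[0,0,-0.14],[0,0,0]],
  [[0,0,-0.17],[0,0,0]],
])

```text
t: 31.5
position: [0.5435, 0.1002, 0.2696]
tool_rot: [-2.204, -2.237, -0.003]
wrist_force: [0.9, 0.1, 0.5]
gripper_width: 1.001
```

Request:
send_rows([
  [[-0.03,0,0],[0,0,0]],
  [[-0.06,0,0],[0,0,0]],
  [[-0.06,0,0],[0,0,0]],
  [[-0.06,0,0],[0,0,0]],
  [[-0.06,0,0],[0,0,0]],
])

```text
t: 31.92
position: [0.5437, 0.04, 0.2662]
tool_rot: [-2.203, -2.235, 0.001]
wrist_force: [0.8, 0.6, 0.2]
gripper_width: 1.005
```

Run:
```python
from h import *
d=snap('wrist','w12')
b=blob(d['img'],(0,90,40),(22,255,255),proj(d,(.543,.0998,.1)),40); print('pie',b and (b[1],centre(d,b[0],.105),quad(d,b[0],.114)))
b=blob(d['img'],*BL,proj(d,(.5405,-.006,.045)),40); print('bowl',centre(d,b[0],.032))
s=snap('scene','s2'); a=s['img'][150:300,130:510]; cv2.imwrite('pics/s2c.png',cv2.resize(a[:,:,::-1],None,fx=2,fy=2,interpolation=cv2.INTER_CUBIC))
```

```text
pie (array([ 245,   79,   76,   78, 4624], dtype=int32), array([0.54392967, 0.09980244, 0.105     ]), ((543.7986450195312, 99.49344635009766), (54.43885040283203, 54.687904357910156), 2.194716453552246))
bowl [ 0.54062425 -0.00751308  0.032     ]
```

View pics/w12.png

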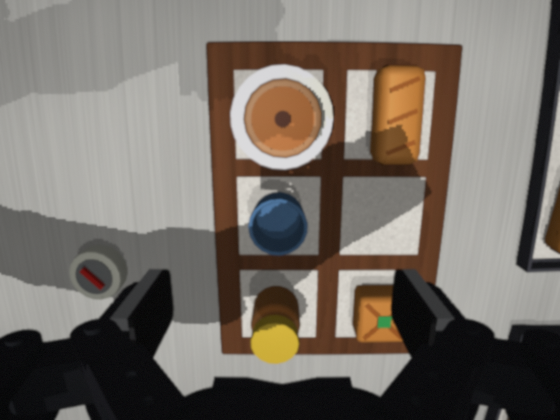

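View pics/s2c.png

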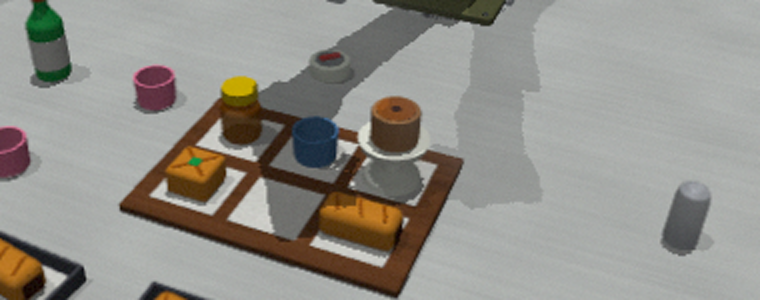

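All four items are in place: the pie is central on the stand, the bowl mid-square, and the roll and parcel square on the board. The back middle square is empty and the gripper is clear, so I'm handing in.

```bash
python3 -c "
from rig import r
print(r.finish_job())"
```

```text
the job is handed in; nothing more can be done
None
```

I placed the items in the order asked (bowl, parcel, roll, pie) and handed the job in at about 32 s of robot time. The hand-in reported no verdict.

**Last checks**

| Item | Place | Measured centre (mm) | Offset from target |
|---|---|---|---|
| Blue dip bowl | Front middle square | about (541, -7) | about 2 mm |
| Parcel | Square behind the mustard jar | about (654, -108) | about 1.5 mm, square to the board to within about 0.1° |
| Sausage roll | Square behind the cake stand | about (651.5, 101) | about 2 mm, along the row to within about 0.1° |
| Pork pie | Top of the cake stand | about (544, 100) | about 1 mm from the stand's centre |

- **Left alone:** the final pictures show the back middle square empty and the gripper clear of everything. No move touched the cake stand, jar, shaker or bottle as far as forces and pictures show.
- **Forces:** the wrist force readings stayed under 10 N.
- **Disagreements:** the circle fits for the stand's centre varied by about 4 mm. I used the tightest one, and the drawn circle then matched the stand's edge. The two fixed cameras differed by about 25 mm on the pie, so I re-measured it with the wrist camera before gripping.

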